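# Let the table easel down to its lowest notch

### The job

The canvas on the small table easel is too high: bring it down to the lowest notch. Take the wooden-handled steel rod from its rest, slip its end under the tail of the ratchet pawl at the front of the mast, lift the pawl gently off the rack, without forcing it against its stop, so that the mast can sink, and let the pawl drop back in so that it catches the mast in the lowest notch. Then lay the rod back in its rest; do not touch the easel with the gripper, and leave the other things where they stand.

Things in the scene. Friction and masses are not known exactly. Their poses are not given: they have to be found in the camera images.
- easel: Small wooden table easel fixed on the stone slab, 118 mm wide, 0.45 m high, with a canvas 160 x 150 mm clamped on its sliding mast. Origin: at slab level (world z 0.016), on the centre line, below the face of the steel rack on the mast. Own x points to the back (the front, with canvas and catch, faces -x), z up. Its feet, 18 mm high, reach forward to x -105 mm; the ledge to x -40 mm.
- mouth (a point): Centre of the front opening of the catch housing, a dark steel box below the ledge, open to the front and top, at easel x -70, y 0, z 135.5 mm. Its cheek plates, 18 mm apart, reach from z 122 to 146 mm in front, to 168 mm behind x -38 mm. The rod goes in here level, along the easel's +x, its axis about at this height. The rod must never press on any part of the easel with more than 12 N.
- sill (a point): Middle of the front edge of the housing's fixed sill, on its top (easel x -69, z 131 mm); it runs back to x -33 mm. Over it lies the pawl's tail, a steel bar 12 mm wide, flat below to x -62 mm, then a turned-up lip to x -68 mm. The tail is clamped on with a screw and stands differently each time: its front underside is at z 140 to 146 mm. Put the rod's tip at x about -54 mm, never past -35 mm.
- pivot (a point): Pin on which the pawl hangs (easel x -14, z 155 mm, along y): its beak points down and back into the rack, its tail forward. The load holds the beak on a slightly hooked tooth: dragging it out takes 4 to 9 N of lift under the front of the tail; then the force drops suddenly to under 2 N and the mast sinks. A light spring brings the pawl back when it is let go after that.
- stop_pin (a point): Thin brass pin across the housing above the root of the tail (easel x -22, z 164 mm): the stop that the pawl meets a little after it has come free (free at about 0.12 rad, stop at 0.16 rad). While the mast sinks the rod must not press on any part of the easel with more than 5 N.
- mast (a joint): Height of the mast (about 0.5 kg with ledge and canvas) over its bottom stop, m. The pawl can catch it at 0.020 (the lowest notch), 0.034, 0.048 and 0.062, where it starts. While the pawl is held clear a damper lets it sink by itself at 8 to 16 mm/s; let go, the pawl catches it at the next notch below. Below 0.020 there is no notch, and the mast does not come up again by itself.
- rod: Release rod, 178 mm long, 80 g: dark wooden handle 92 mm long, 15 mm wide, 17 mm high, brass ferrule, round steel shank 7 mm thick, 86 mm long. Origin: on the axis where handle and shank meet; x points to the tip (+86 mm), the handle ends at -92 mm. It lies level in the rest, its axis 36 mm over the rest's foot. Grip it across the handle close to the ferrule, at x about -18 mm.
- rod_tip (a point): Tip of the rod's steel shank, on its axis.
- rod_rest: Wooden brush rest fixed on the slab, 130 x 40 mm, with two notched uprights at its own x -76 mm (carries the handle, notch 21 mm wide) and +36 mm (carries the shank, notch 12 mm wide); the notches are 10 mm deep, and between the uprights there is only its 8 mm base board. Origin: under it at slab level (z 0.016), straight below the rod's origin as it lies there; x along the rod, towards its tip.
- glass_muller: Bystander: glass muller 50 mm wide, 76 mm high, standing loose on the slab. Origin at its foot.
- pumice: Bystander: dark pumice stone, 41 x 48 x 24 mm, loose on the slab. Origin at its underside.
- paint_tube_2: Bystander: paint tube, 27 x 100 x 19 mm, loose on the table. Origin at its underside.
- jar_small_3: Bystander: small glass jar with a dark lid, 39 mm wide, 55 mm high, loose on the table. Origin at its foot.

How it is judged:
By the outcome, as a careful person would: the job done as asked, in the order asked, and still so for the second after the job is handed in, with the robot touching nothing.
It also fails if it takes over 64 s, if anything falls off the work surface, if the arm or the gripper's body presses on something with over 40 N, if the wrist force passes 120 N, or if a joint passes its speed limit or range.

### The arm

A 6-joint arm with a two-finger parallel gripper is mounted at the origin on a cart in front of the work surface, level with it; the furniture and walls round the work are solid. World frame = base frame: x ahead of the robot, y to its left, z up, the work surface at z = 0. Lengths are in mm, angles in degrees, forces in N, time in s.
With the tool pointing down it reaches from about 350 to 850 mm from the base axis. Payload 8.1 kg.
Tool frame: the origin (TCP) lies at the very end of the fingers, on their centre line; the grasp point (between the pads) lies 19 mm behind it (r.grip_point_offset is the distance from the TCP to the grasp point, in mm); z points along the fingers, y is the line along which they close (so a half turn about z gives the same grasp; the last joint's range is limited). The gripper opens to 85 mm and grips with 20 to 120 N. Pads are 22 mm wide; open, the fingers measure 114 mm over their backs; the gripper's body (76 mm by 85 mm) begins 54 mm behind the grasp point. The pads swing forward as they close: fully open they stand 13 mm farther back than shut.
Start: joints at [62.086, 7.471, 85.268, -0, 87.261, -4.893], TCP at [234.625, 552.229, 231.292] pointing down, gripper open.
Joint ranges: [-169.43, 169.43], [-51.17, 129.36], [1.28, 143.12], [-76.62, 256.62], [0, 156.53], [-152.29, 152.29]. Speed limits (degrees/s): [136.94, 136.94, 159.86, 180, 180, 180].

### API

Orientations are given as [roll, pitch, yaw] about the fixed x, y, z axes, in that order (R = Rz(yaw) Ry(pitch) Rx(roll)).
In Python, from bench import status, eyes, r gives the robot as it stands.
- The arm moves only by the shell command python3 -m handwheel 'ROWS' [FORCE]. ROWS is a JSON object whose one key "series" holds a list that holds one entry, the list of rows, each a list of 7 numbers: the shift along the tool's x, y, z in cm, then the turn, a rotation vector about the tool's x, y, z in rad, then the opening, from 0 (shut) to 1 (fully open). In form: {"series": [[[tx, ty, tz, rx, ry, rz, claw], ...]]}. A call has 1 to 12 rows; each row is the pose to reach, as a shift and turn from the pose commanded when the call began, along the tool's axes at that moment; what a row does not reach only later rows make up. A row lasts 1/8 s, in which the tool goes at most 62.5 mm and 10.7 degrees, less where a joint would pass 70% of its speed; a pose out of reach is approached as far as the arm can. A call with a gripper value outside its range is refused whole. The fingers move at their own pace and stop on an object; FORCE is the grip in N (left out, the last holds). Time passes only in rows, so rows that repeat a pose let the fingers close. It gives the time, the measured TCP pose, the force, the opening and the grip force at its end, in the units of the state.
- status.sense(): the state, without advancing time (a new reading comes with each control period).
- eyes.snapshot(name): name is "side" or "top" or "wrist"; returns a dict with "img" (400x640x3 uint8, red, green, blue), "mtx" (3x3 intrinsics, pixels), "R" (3x3) and "t" (3): a world point X has camera coordinates R X + t. Camera axes: x right, y down, z forward; pixel columns grow to the right and rows downward; lengths in mm; the calibration is good to about 2 mm. A picture is of the moment at which its call begins. There is no depth.
- r.hand_in(): hands the job in; it is judged then, once.
The state is a dict: "time": time; "joint_pos": joint angles; "qd": joint speeds; "joint_efforts": joint torques, N m; "tool_pos": TCP position; "tcp_rot": TCP orientation; "ft_force": force on the tool from outside, world axes, zero at the start; "wrist_torque": the same for the moment, N m; "finger_gap": finger opening in mm; "grip_force": force on a finger pad.
Only numpy, scipy, OpenCV 4.12 (cv2) and the standard library are available. Lean on these libraries where they do the work, as an engineer would, in place of code of your own. Each camera call takes 0.05 s, during which the arm holds its last target. There are 200 camera calls.

## Working session

There is one attempt and no reset: what is moved stays moved. The work goes in short steps, Python scripts to look and compute and a shell command to move; the robot and the scene stay as the last step left them, time stands still between calls to the robot, and variables do not carry over. Pictures are saved under pics/ and viewed, at most 10 in all, crops included, and the job is handed in when it is done.

```bash
mkdir -p pics; ls; python3 - <<'E'
from bench import status, eyes, r
import cv2
print(status.sense())
for n in ("side","top","wrist"):
    s=eyes.snapshot(n); cv2.imwrite(f"pics/{n}0.png",s["img"][:,:,::-1]); print(n,s["mtx"].tolist(),s["R"].tolist(),s["t"].tolist())
E
```

```text
pics
{'time': 0.0, 'joint_pos': array([ 6.20842511e+01,  7.51497340e+00,  8.53312181e+01,  1.22904987e-03,
        8.72597741e+01, -4.89245193e+00]), 'qd': array([-0.00864682,  0.03239759, -0.13606613,  0.02918118, -0.1113993 ,
        0.00345936]), 'joint_efforts': array([ 1.04543757e-03, -5.69375432e+01, -5.00574911e+01, -1.07740232e-04,
        1.40252011e-02,  4.24634050e-05]), 'tool_pos': array([234.37020317, 551.73226548, 230.22723814]), 'tcp_rot': array([-1.79894525e+02, -1.02604094e-02,  1.56976634e+02]), 'ft_force': array([ 0.08087367,  0.43071645, -0.24818827]), 'wrist_torque': array([-0.0044041 ,  0.03305647, -0.01365027]), 'grip_force': 0.0, 'finger_gap': 85.57811701692502}
side [[493.2557007400502, 0.0, 319.15499714123786], [0.0, 493.2557007400502, 196.38609184341382], [0.0, 0.0, 1.0]] [[-0.9989087497263971, 0.04629968094225789, -0.006135899664400011], [0.03366170103518511, 0.6226396567847312, -0.7817843357873132], [-0.032375910851499996, -0.7811377582370715, -0.6235187271068114]] [482.8216919762303, 143.85959041141396, 1132.6191993617995]
top [[425.44789405934966, 0.0, 326.39778799903604], [0.0, 425.44789405934966, 197.60879933559008], [0.0, 0.0, 1.0]] [[-0.007862583655188951, -0.9999633929075479, -0.003375296000356348], [-0.9860934879694404, 0.008313790242991162, -0.1659834747077504], [0.16600546003830122, 0.0020232984506520757, -0.9861227578252373]] [-99.28889532661938, 519.2082221811496, 949.4868608891344]
wrist [[310.0961742206867, 0.0, 318.8589961112812], [0.0, 310.0961742206867, 200.83247874781514], [0.0, 0.0, 1.0]] [[0.39035458500543624, 0.9206629815153109, -0.0017240744111429419], [0.8867820275861353, -0.37548462735798366, 0.26949755132108716], [0.2474690556725418, -0.10672848300794675, -0.962999531359889]] [-599.2010098726058, -35.45640006720166, 380.30853836953065]
```

View pics/side0.png

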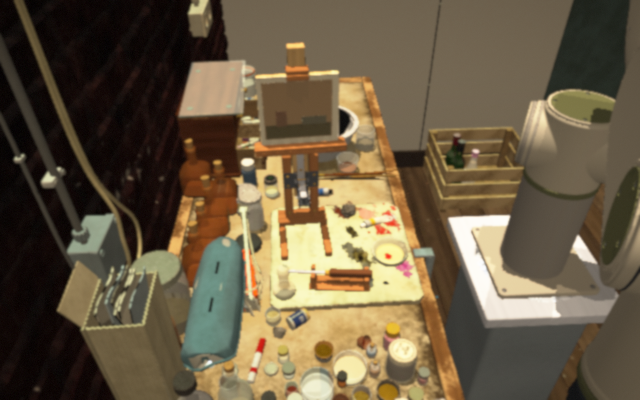

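View pics/top0.png

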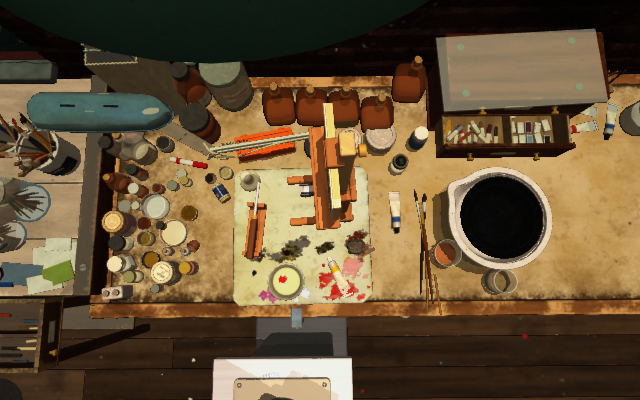

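View crops.

The side view shows the easel at (300,150) facing the camera, with the rod in its rest at (340,277) and its tip to the left at about (290,270). In the top view the rod lies along column 255, rows 180–260, and the easel is at (325,185). I'll enlarge both for measurement.

```bash
python3 - <<'E'
import cv2,numpy as np
a=cv2.imread("pics/side0.png"); b=cv2.imread("pics/top0.png")
A=cv2.resize(a[140:300,240:400],None,fx=3.7,fy=3.7,interpolation=cv2.INTER_CUBIC)
B=cv2.resize(b[160:280,235:375],None,fx=5,fy=5,interpolation=cv2.INTER_CUBIC)
cv2.imwrite("pics/sidec.png",A);cv2.imwrite("pics/topc.png",B)
E
```

```text
(no output)
```

View pics/sidec.png

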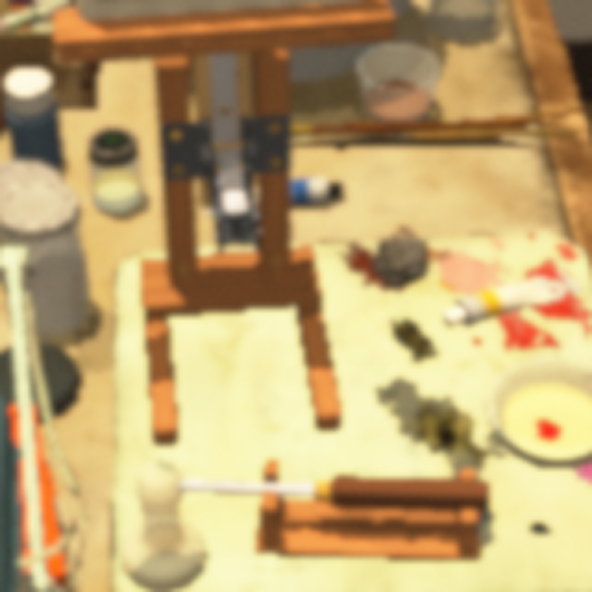

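View pics/topc.png

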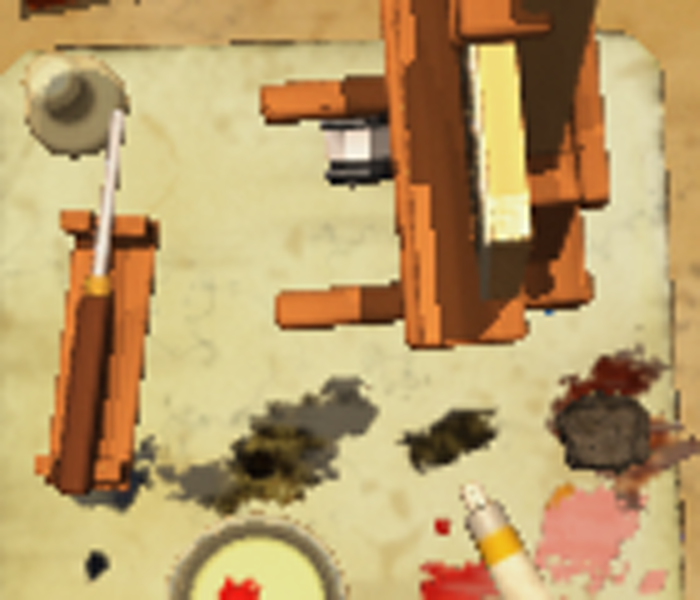

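The side crop shows the rod tip at (183,486), the ferrule/handle joint at (331,490) and the handle end at (487,492). The muller stands right beside the tip. The top crop shows the tip at (118,110), the joint at (96,293), the handle end at (73,492), the easel's foot ends at (262,103) and (277,312), and the housing front at (328,152).

```bash
cat > h.py <<'E'
import numpy as np, cv2, json
C=json.load(open("cal.json"))
def ray(c,uv):
    K,R,t=[np.array(x) for x in c]; d=R.T@np.linalg.solve(K,[uv[0],uv[1],1]); return -R.T@t,d/np.linalg.norm(d)
def plane(c,uv,z):
    o,d=ray(c,uv); return o+d*(z-o[2])/d[2]
def tri(*obs):
    A=0;b=0
    rs=[ray(c,uv) for c,uv in obs]
    for o,d in rs:
        P=np.eye(3)-np.outer(d,d); A=A+P; b=b+P@o
    X=np.linalg.solve(A,b); return X, max(np.linalg.norm((np.eye(3)-np.outer(d,d))@(X-o)) for o,d in rs)
def proj(c,X):
    K,R,t=[np.array(x) for x in c]; p=K@(R@X+t); return p[:2]/p[2]
def grab(n):
    from bench import eyes
    s=eyes.snapshot(n); return s["img"][:,:,::-1].copy(),(s["mtx"],s["R"],s["t"])
E
python3 - <<'E'
from bench import eyes
import json,numpy as np
C={}
for n in ("side","top","wrist"):
    s=eyes.snapshot(n); C[n]=[np.array(s[k]).tolist() for k in ("mtx","R","t")]
json.dump(C,open("cal.json","w"))
from h import *
import h
S=lambda u,v:((u+.5)/3.7-.5+240,(v+.5)/3.7-.5+140)
T=lambda u,v:((u+.5)/5-.5+235,(v+.5)/5-.5+160)
np.set_printoptions(precision=1,suppress=True)
for n,s,t in (("tip",(183,486),(118,110)),("joint",(331,490),(96,293)),("end",(487,492),(73,492)),("lip",(234,190),(330,150))):
    X,e=tri((C["side"],S(*s)),(C["top"],T(*t))); print(n,X,e,proj(C["wrist"],X))
for z,p in ((34,(262,103)),(34,(277,312)),(16+146,(333,123)),(16+146,(330,180)),(138,(328,152))): print(p,plane(C["top"],T(*p),z))
for p in ((165,437),(330,423)): print(p, plane(C["side"],S(*p),16))
print(ray(C["wrist"],(320,200)))
E
```

```text
tip [552.5  55.4  51.8] 3.557294736051442 [ 95.1 501.6]
joint [467.7  63.8  52.3] 2.643002862552945 [ 65.7 461.7]
end [378.7  71.9  54. ] 1.286788828793333 [ 30.3 416.2]
lip [513.4 -52.  179.1] 1.0191278751628994 [-88.4 644.7]
(262, 103) [562.6 -10.4  34. ]
(277, 312) [462.9 -18.1  34. ]
(333, 123) [526.9 -52.  162. ]
(330, 180) [503.  -50.8 162. ]
(328, 152) [519.2 -48.5 138. ]
(165, 437) [561.7 -17.9  16. ]
(330, 423) [460.  -24.6  16. ]
(array([171.3, 579.1, 375.2]), array([ 0.2, -0.1, -1. ]))
```

View pics/wrist0.png

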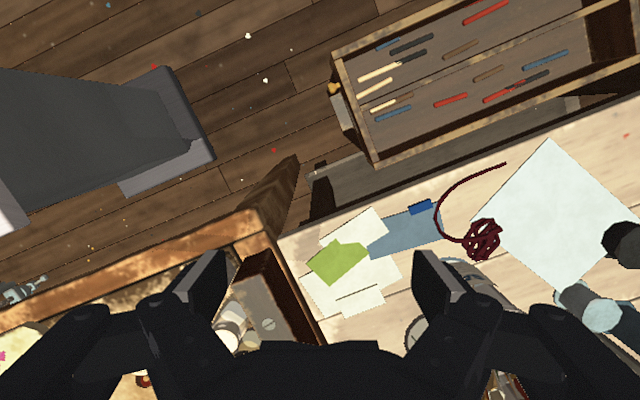

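The wrist view still looks only at the cart and drawer side, so nothing there is usable yet. Next I'll move over the rod and measure again.

```bash
cat >> h.py <<'E'
from scipy.spatial.transform import Rotation as Ro
np.set_printoptions(precision=2,suppress=True)
def row(P,yaw,frm=None,rpy=(180,0)):
    """row (cm, rad) from the measured pose to TCP position P, tool down with this yaw"""
    from bench import status
    s=status.sense(); R0=Ro.from_euler("xyz",s["tcp_rot"],degrees=True); R1=Ro.from_euler("xyz",[rpy[0],rpy[1],yaw],degrees=True)
    p=R0.inv().apply(np.array(P)-s["tool_pos"])/10; w=(R0.inv()*R1).as_rotvec()
    print("row",p,w,"| pos",s["tool_pos"],"rpy",s["tcp_rot"],"F",s["ft_force"],"t",s["time"],"gap",s["finger_gap"]); return p,w
E
python3 -c "
from h import *
row((450,65.5,220),174.6)"
```

```text
row [-38.86 -36.36   1.11] [-0.   -0.   -0.31] | pos [234.54 552.08 230.94] rpy [-179.97   -0.    156.98] F [-0.38 -0.51  0.01] t 0.3 gap 85.49491779904142
```

```bash
python3 -m handwheel '{"series":[[[-3.9,-3.6,0.1,0,0,-0.03,0.6],[-7.8,-7.3,0.2,0,0,-0.06,0.6],[-11.7,-10.9,0.3,0,0,-0.1,0.6],[-15.6,-14.5,0.4,0,0,-0.13,0.6],[-19.5,-18.2,0.5,0,0,-0.16,0.6],[-23.4,-21.8,0.6,0,0,-0.19,0.6],[-27.3,-25.5,0.8,0,0,-0.22,0.6],[-31.2,-29.1,0.9,0,0,-0.25,0.6],[-35.1,-32.7,1.0,0,0,-0.28,0.6],[-38.9,-36.4,1.1,0,0,-0.31,0.6],[-38.9,-36.4,1.1,0,0,-0.31,0.6],[-38.9,-36.4,1.1,0,0,-0.31,0.6]]]}' 40
python3 - <<'E'
from h import *
im,c=grab("wrist"); cv2.imwrite("pics/w1.png",im); json.dump([np.array(x).tolist() for x in c],open("w1.json","w"))
row((450,65.5,33),174.6)
for X in ((552.5,55.4,52),(467.7,63.8,52),(378.7,71.9,54)): print(proj(c,np.array(X)))
E
```

```text
time: 1.8
tool_pos: [450.1, 65.3, 220.2]
tcp_rot: [180.0, -0.0, 174.7]
ft_force: [0.1, 0.5, -0.3]
finger_gap: 51.4
grip_force: 0.0
row [-0.01 -0.04 18.73] [ 0. -0.  0.] | pos [450.01  65.82 220.28] rpy [179.98  -0.01 174.75] F [ 0.26  1.   -0.06] t 1.85 gap 51.16429382882794
[318.23 273.18]
[318.72 199.84]
[318.56 110.87]
```

View pics/w1.png

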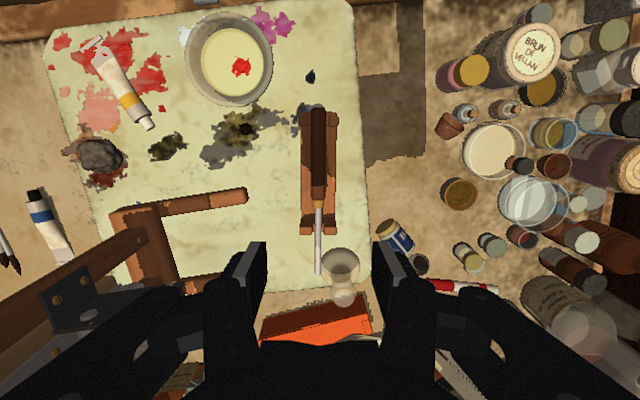

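The wrist view shows the rod upright in the image at column 318: tip at row 274, joint at about 203, handle end at 108. That agrees with the predicted (318,273) and (318,111). The muller is just right of the tip at (340,275). Descending now.

```bash
python3 -m handwheel '{"series":[[[0,-0.02,4,0,0,0,0.6],[0,-0.02,9,0,0,0,0.6],[0,-0.02,14,0,0,0,0.6],[0,-0.02,17,0,0,0,0.6],[0,-0.02,18.2,0,0,0,0.6],[0,-0.02,18.7,0,0,0,0.6],[0,-0.02,18.7,0,0,0,0.6]]]}'
python3 -m handwheel '{"series":[[[0,0,0,0,0,0,0.4],[0,0,0,0,0,0,0.25],[0,0,0,0,0,0,0.12],[0,0,0,0,0,0,0.12],[0,0,0,0,0,0,0.05],[0,0,0,0,0,0,0.05],[0,0,0,0,0,0,0],[0,0,0,0,0,0,0],[0,0,0,0,0,0,0]]]}' 60
python3 -c "
from h import *
row((450,65.5,33),174.6)"
```

```text
time: 2.72
tool_pos: [451.2, 65.3, 34.4]
tcp_rot: [180.0, 0.1, 174.8]
ft_force: [0.9, -0.3, 0.0]
finger_gap: 51.2
grip_force: 0.0
time: 3.85
tool_pos: [450.9, 64.9, 34.1]
tcp_rot: [180.0, 0.1, 174.7]
ft_force: [-1.8, 0.2, 6.4]
finger_gap: 14.2
grip_force: 59.0
row [0.1  0.05 0.11] [0. 0. 0.] | pos [450.93  64.9   34.09] rpy [179.99   0.07 174.73] F [-1.82  0.24  6.36] t 3.85 gap 14.22154222939594
```

```bash
python3 -m handwheel '{"series":[[[0,0,-0.3,0,0,0,0],[0,0,-0.8,0,0,0,0],[0,0,-2,0,0,0,0],[0,0,-4,0,0,0,0],[0,0,-7,0,0,0,0],[0,0,-11,0,0,0,0],[0,0,-15,0,0,0,0],[0,0,-16.5,0,0,0,0],[0,0,-16.5,0,0,0,0]]]}' 60
python3 - <<'E'
from h import *
e=np.deg2rad(-86); ex=np.array([np.cos(e),np.sin(e)]); O=np.array([512,-17])+105*ex
print("origin",O)
g=O+ex*(-110-104)
p,w=row((g[0],g[1],200),94)
E
```

```text
time: 4.97
tool_pos: [450.9, 64.9, 199.2]
tcp_rot: [180.0, 0.1, 174.7]
ft_force: [0.2, -0.4, -1.2]
finger_gap: 13.8
grip_force: 58.5
origin [ 519.32 -121.74]
row [-5.08  3.16 -0.07] [0.   0.   1.41] | pos [450.91  64.91 199.19] rpy [179.98   0.12 174.74] F [ 0.2  -0.36 -1.2 ] t 4.975 gap 13.841826917597578
```

```bash
python3 -m handwheel '{"series":[[[-0.6,0.4,0,0,0,0.15,0],[-1.2,0.7,0,0,0,0.3,0],[-1.8,1.1,0,0,0,0.46,0],[-2.4,1.5,0,0,0,0.62,0],[-3,1.9,0,0,0,0.78,0],[-3.6,2.2,0,0,0,0.94,0],[-4.2,2.6,0,0,0,1.1,0],[-4.8,3,0,0,0,1.26,0],[-5.1,3.2,0,0,0,1.41,0],[-5.1,3.2,0,0,0,1.41,0],[-5.1,3.2,0,0,0,1.41,0]]]}'
python3 - <<'E'
from h import *
im,c=grab("wrist"); cv2.imwrite("pics/w2.png",im); json.dump([np.array(x).tolist() for x in c],open("w2.json","w"))
a,_=grab("side"); b,_=grab("top"); cv2.imwrite("pics/side2.png",a); cv2.imwrite("pics/top2.png",b)
row((504,92,200),94)
e=np.deg2rad(-86);ex=np.array([np.cos(e),np.sin(e)]);ey=np.array([-ex[1],ex[0]]);O=np.array([519.3,-121.7])
for n,x,y,z in (("mouth",-70,0,135.5),("cheekL",-70,9,146),("cheekR",-70,-9,146),("sill",-69,0,131)):
    X=np.append(O+x*ex+y*ey,z+16); print(n,X,proj(c,X),proj(C["side"],X))
X=np.array([504,92])+104*ex; print("tip",X,proj(c,np.append(X,218)),proj(C["side"],np.append(X,218)))
E
```

```text
time: 6.35
tool_pos: [503.2, 92.0, 196.9]
tcp_rot: [-179.9, 0.0, 94.1]
ft_force: [0.1, 0.1, -1.4]
finger_gap: 14.0
grip_force: 58.4
row [-0.    0.03 -0.21] [-0.  0.  0.] | pos [503.72  92.   197.91] rpy [-179.97    0.     94.05] F [ 0.12 -0.17 -0.03] t 6.5 gap 13.981384133850376
mouth [514.42 -51.87 151.5 ] [320.38 399.36] [303.19 201.23]
cheekL [523.4  -51.24 162.  ] [332.55 411.96] [298.87 197.75]
cheekR [505.44 -52.5  162.  ] [308.28 411.85] [307.25 197.1 ]
sill [514.49 -52.87 147.  ] [320.35 395.31] [303.21 202.56]
tip [511.25 -11.75] [320.41 450.23] [304.32 188.07]
```

View pics/w2.png

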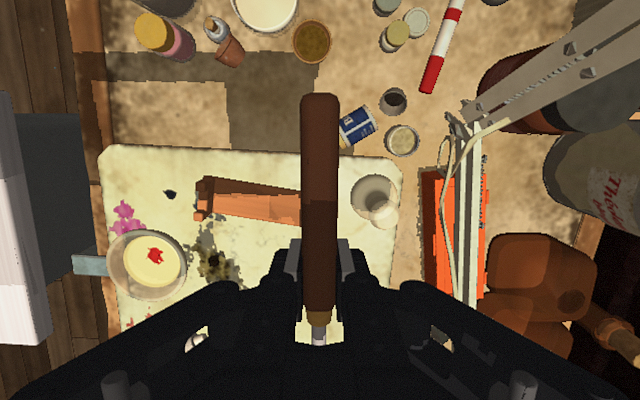

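The wrist view shows the held rod's handle from end (319,93) to ferrule (318,320), straight in the gripper, with the easel hidden behind the hand. I'll check the top and side views together.

```bash
python3 - <<'E'
import cv2,numpy as np
a=cv2.imread("pics/side2.png"); b=cv2.imread("pics/top2.png")
A=cv2.resize(a[30:230,230:360],None,fx=3,fy=3,interpolation=cv2.INTER_CUBIC)
B=cv2.resize(b[150:250,255:335],None,fx=5,fy=5,interpolation=cv2.INTER_CUBIC)
o=np.zeros((600,800,3),np.uint8); o[:600,:390]=A; o[:500,395:795]=B
cv2.imwrite("pics/c2.png",o)
E
```

```text
(no output)
```

View pics/c2.png

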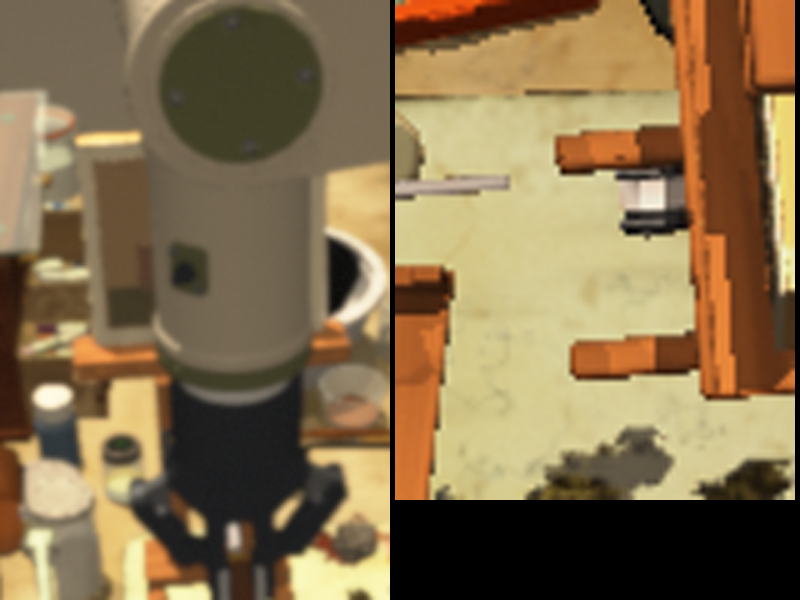

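The side part shows the canvas's left strip and the ledge's left end at (75,345), which I can use to track the mast. The top part shows the rod tip at (510,181), the tail at (640,195) between cheeks at 173 and 230, and the foot ends at (557,153) and (572,360).

```bash
python3 - <<'E'
from h import *
T=lambda u,v:((u-395+.5)/5-.5+255,(v+.5)/5-.5+150)
c=C["top"]
f1=plane(c,T(557,153),34);f2=plane(c,T(572,360),34); print("feet",f1,f2,(f1+f2)/2)
d=f1-f2; print("easel yaw",np.degrees(np.arctan2(-d[0],d[1])))
print("tail",plane(c,T(635,195),164),"cheek top front L/R",plane(c,T(622,173),162),plane(c,T(622,230),150))
print("tip px",T(510,181),plane(c,T(510,181),215.8), "pred",proj(c,np.array([511,-11.75,215.8])))
from bench import status
s=status.sense();print(s["tool_pos"],s["tcp_rot"])
# rod axis in the side view: lateral of tail
S=lambda u,v:((u+.5)/3.7-.5+240,(v+.5)/3.7-.5+140)
for p,z in (((234,200),160),((214,215),150),((258,215),150)): print(p,plane(C["side"],S(*p),z))
E
```

```text
feet [562.6  -10.36  34.  ] [463.87 -18.1   34.  ] [513.24 -14.23  34.  ]
easel yaw -85.51469217059501
tail [517.22 -55.05 164.  ] cheek top front L/R [526.88 -49.56 162.  ] [505.11 -48.84 150.  ]
tip px (277.6, 185.8) [513.26  -9.79 215.8 ] pred [278.6  186.94]
[503.72  92.   197.91] [-179.97    0.     94.05]
(234, 200) [514.55 -67.36 160.  ]
(214, 215) [526.61 -66.43 150.  ]
(258, 215) [500.75 -65.04 150.  ]
```

```bash
python3 -c "
from h import *
row((504.3,92,133.8),94.3)"
```

```text
row [-0.    0.06  6.41] [-0.  0. -0.] | pos [503.72  92.   197.91] rpy [-179.97    0.     94.05] F [ 0.12 -0.17 -0.03] t 6.5 gap 13.981384133850376
```

```bash
python3 -m handwheel '{"series":[[[0,0.03,1.5,0,0,0,0],[0,0.06,3.5,0,0,0,0],[0,0.06,5.2,0,0,0,0],[0,0.06,6.2,0,0,0,0],[0,0.06,6.4,0,0,0,0],[0,0.06,6.4,0,0,0,0],[0,0.06,6.4,0,0,0,0],[0,0.06,6.4,0,0,0,0]]]}'
python3 - <<'E'
from h import *
b,_=grab("top"); cv2.imwrite("pics/top3.png",b)
row((504.3,92,133.8),94.3)
row((504.3+57*.0715,92-57*.997,133.8),94.3)
# rod line in the top view: bright shank pixels between gripper and tip
B=b[170:205,225:300].astype(int); m=((B.min(2)>125)&(B.max(2)-B.min(2)<25)).astype(np.uint8)
n,l,st,ce=cv2.connectedComponentsWithStats(m)
for i in range(1,n):
    if st[i,4]>15: print(st[i]+[225,170,0,0,0],ce[i]+[225,170])
    if st[i,4]>15 and st[i,2]>12:
        y,x=np.nonzero(l==i); q=np.polyfit(x+225,y+170,1); print(q)
        P=[plane(C["top"],(u,np.polyval(q,u)),151.5) for u in (x.min()+225,x.max()+225.5)]; print(P,np.degrees(np.arctan2(*(P[1]-P[0])[[1,0]])))
E
```

```text
time: 7.5
tool_pos: [505.0, 92.2, 134.9]
tcp_rot: [179.9, -0.0, 94.0]
ft_force: [0.4, 0.5, -0.2]
finger_gap: 14.3
grip_force: 58.5
row [-0.01 -0.07  0.1 ] [ 0.    0.   -0.01] | pos [504.95  92.16 134.83] rpy [179.95   0.    93.96] F [-0.17  0.01 -1.05] t 7.55 gap 14.03355720306856
row [-5.71 -0.05  0.1 ] [ 0.    0.   -0.01] | pos [504.95  92.16 134.83] rpy [179.95   0.    93.96] F [-0.17  0.01 -1.05] t 7.55 gap 14.03355720306856
```

```bash
python3 - <<'E'
from h import *
from bench import status
L=[]
for i in range(10):
    b,_=grab("top"); s=status.sense(); L.append(np.r_[s["tool_pos"],s["tcp_rot"],s["ft_force"]])
L=np.array(L); L[:,3]%=360; print(L.mean(0),L.std(0))
print(b[180:194:1,262].tolist())
hsv=cv2.cvtColor(b,cv2.COLOR_BGR2HSV); print(hsv[180:194,262].tolist())
E
```

```text
[504.65  92.13 134.4  179.99   0.    93.95   0.23  -0.25  -0.75] [0.08 0.01 0.13 0.01 0.   0.   0.5  0.62 0.58]
[[153, 206, 215], [148, 202, 211], [146, 200, 211], [141, 200, 212], [142, 201, 213], [144, 202, 214], [142, 201, 212], [143, 203, 215], [142, 201, 213], [141, 202, 214], [139, 201, 213], [91, 130, 153], [157, 175, 196], [151, 169, 188]]
[[26, 74, 215], [26, 76, 211], [25, 79, 211], [25, 85, 212], [25, 85, 213], [25, 83, 214], [25, 84, 212], [25, 85, 215], [25, 85, 213], [25, 87, 214], [25, 89, 213], [19, 103, 153], [14, 51, 196], [15, 50, 188]]
```

```bash
python3 - <<'E'
from h import *
b=cv2.imread("pics/top3.png"); hsv=cv2.cvtColor(b,cv2.COLOR_BGR2HSV)
x0,y0=256,185; m=((hsv[y0:205,x0:300,1]<66)&(hsv[y0:205,x0:300,2]>120)).astype(np.uint8)
n,l,st,ce=cv2.connectedComponentsWithStats(m)
for i in range(1,n):
    if st[i,4]<8: continue
    y,x=np.nonzero(l==i); q=np.polyfit(x+x0,y+y0,1); print(st[i]+[x0,y0,0,0,0],q)
    P=[plane(C["top"],(u,np.polyval(q,u)),151.5) for u in (x.min()+x0,x.max()+x0+.5)]; print(P,np.degrees(np.arctan2(*(P[1]-P[0])[[1,0]])))
E
```

```text
[256 190  25   5  64] [ -0.08 213.44]
[array([511.32,  42.63, 151.5 ]), array([515.04,  -8.31, 151.5 ])] -85.81845132117056
```

```bash
python3 -m handwheel '{"series":[[[-0.5,-0.06,0.05,0,0,0,0],[-1.3,-0.06,0.05,0,0,0,0],[-2.1,-0.06,0.05,0,0,0,0],[-2.8,-0.06,0.05,0,0,0,0],[-3.2,-0.06,0.05,0,0,0,0],[-3.4,-0.06,0.05,0,0,0,0],[-3.4,-0.06,0.05,0,0,0,0],[-3.4,-0.06,0.05,0,0,0,0],[-3.4,-0.06,0.05,0,0,0,0],[-3.4,-0.06,0.05,0,0,0,0]]]}'
cat > rd.py <<'E'
from h import *
from bench import status
L=[]
for i in range(6):
    b,_=grab("side"); s=status.sense(); L.append(np.r_[s["tool_pos"],s["tcp_rot"],s["ft_force"]])
cv2.imwrite("pics/sideL.png",b)
L=np.array(L); L[:,3]%=360; print(L.mean(0),"t",s["time"],"gap",s["finger_gap"])
E
python3 rd.py
```

```text
time: 9.3
tool_pos: [506.3, 58.3, 133.8]
tcp_rot: [-180.0, -0.0, 94.0]
ft_force: [0.3, 0.0, -0.9]
finger_gap: 14.0
grip_force: 58.5
[506.34  58.22 133.8  180.    -0.    93.96  -0.15   0.11  -0.51] t 9.6 gap 14.209644132819117
```

```bash
python3 -m handwheel '{"series":[[[-0.2,0,0,0,0,0,0],[-0.4,0,0,0,0,0,0],[-0.6,0,0,0,0,0,0],[-0.8,0,0,0,0,0,0],[-1.0,0,0,0,0,0,0]]]}'; python3 rd.py
```

```text
time: 10.22
tool_pos: [507.0, 48.0, 133.8]
tcp_rot: [-180.0, -0.0, 94.0]
ft_force: [-0.1, 0.1, -0.5]
finger_gap: 14.3
grip_force: 58.5
[507.03  48.07 133.79 180.     0.    93.95  -0.19  -0.08  -0.8 ] t 10.525 gap 13.755096065716323
```

```bash
python3 -m handwheel '{"series":[[[-0.2,0,0,0,0,0,0],[-0.4,0,0,0,0,0,0],[-0.6,0,0,0,0,0,0],[-0.8,0,0,0,0,0,0]]]}'; python3 rd.py
```

```text
time: 11.02
tool_pos: [507.6, 40.0, 133.8]
tcp_rot: [-180.0, 0.0, 94.0]
ft_force: [0.7, -0.7, -0.2]
finger_gap: 14.2
grip_force: 58.5
[507.59  40.07 133.79 180.     0.    93.94  -0.22  -0.37  -1.12] t 11.325 gap 13.89618447612777
```

```bash
python3 -m handwheel '{"series":[[[-0.2,0,0,0,0,0,0],[-0.4,0,0,0,0,0,0],[-0.5,0,0,0,0,0,0]]]}'; python3 rd.py; python3 - <<'E'
from h import *
a=cv2.imread("pics/sideL.png"); b,_=grab("top")
A=cv2.resize(a[60:160,235:300],None,fx=6,fy=6,interpolation=cv2.INTER_CUBIC)
B=cv2.resize(b[165:215,255:335],None,fx=5,fy=5,interpolation=cv2.INTER_CUBIC)
o=np.zeros((600,800,3),np.uint8); o[:,:390]=A; o[:250,395:795]=B
cv2.imwrite("pics/c4.png",o)
E
```

```text
time: 11.7
tool_pos: [508.0, 35.1, 133.8]
tcp_rot: [180.0, 0.0, 93.9]
ft_force: [-0.0, 0.6, -1.2]
finger_gap: 14.4
grip_force: 58.5
[507.92  35.14 133.79 180.     0.    93.95  -0.02  -0.24  -0.66] t 12.0 gap 14.329601414708838
```

View pics/c4.png

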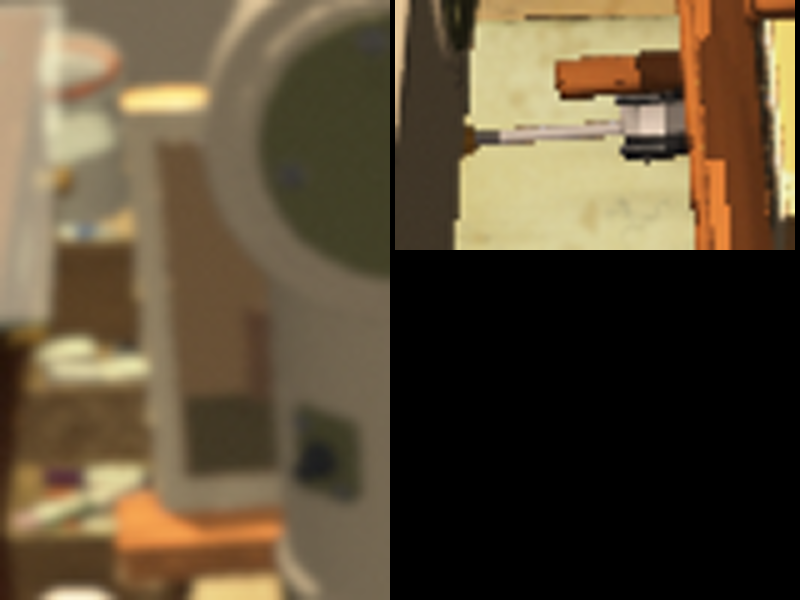

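The rod has gone in level between the cheeks, at row 126 with the cheeks at 97 and 155. The left end of the ledge, at (120–280, 490–540) in the side crop, is free for tracking the mast. Next, a drop tracker, then a slow lift.

```bash
cp pics/sideL.png pics/ref.png; cat > tk.py <<'E'
from h import *
from bench import status
import sys
ref=cv2.imread("pics/ref.png")
k=lambda z:proj(C["side"],np.array([570,-85,z+0.]))
sc=(k(180)-k(220))/40           # px per mm of drop
def drop(im):
    out=[]
    for x0,x1,y0,y1 in ((255,268,72,82),(256,279,138,156)):
        # one patch: match over whole drop
        t=ref[y0:y1,x0:x1]; dx=2
        m=cv2.matchTemplate(im[y0-2:y1+32,x0-dx:x1+dx+1],t,cv2.TM_CCOEFF_NORMED)
        _,v,_,(px,py)=cv2.minMaxLoc(m); c=m[:,px]; s=0
        if 0<py<len(c)-1: s=.5*(c[py-1]-c[py+1])/(c[py-1]-2*c[py]+c[py+1])
        out+=[(py-2+s)/sc[1],v]
    return np.array(out)
n=int(sys.argv[1]) if len(sys.argv)>1 else 4
L=[]
for i in range(n):
    a,_=grab("side"); s=status.sense(); L.append(np.r_[s["tool_pos"][2],s["ft_force"]])
L=np.array(L); print("z,F",L.mean(0),"Fz",L[:,3],"t",s["time"],"drop(mm),score x2",drop(a))
E
python3 tk.py; python3 -c "
import tk;print(tk.sc)"
```

```text
z,F [133.8   -0.17   0.07  -0.84] Fz [-0.57 -1.05 -1.53 -0.19] t 12.25 drop(mm),score x2 [-0.05  1.   -0.13  1.  ]
z,F [133.8    0.19  -0.16  -0.89] Fz [-0.32 -1.37 -0.59 -1.28] t 12.45 drop(mm),score x2 [-0.05  1.   -0.13  1.  ]
[0.03 0.38]
```

```bash
python3 -m handwheel '{"series":[[[0,0,-0.06,0,0,0,0],[0,0,-0.12,0,0,0,0],[0,0,-0.15,0,0,0,0]]]}' | grep force; python3 tk.py 3
```

```text
ft_force: [0.2, 0.5, -1.2]
grip_force: 58.5
z,F [135.39   0.22   0.13  -0.44] Fz [-0.67  0.16 -0.81] t 12.975 drop(mm),score x2 [-0.06  1.   -0.13  1.  ]
```

```bash
python3 -m handwheel '{"series":[[[0,0,-0.06,0,0,0,0],[0,0,-0.1,0,0,0,0]]]}' | grep force; python3 tk.py 3
```

```text
ft_force: [-0.1, 0.4, -1.0]
grip_force: 58.5
z,F [136.38   0.64  -0.22  -0.89] Fz [-1.04 -0.89 -0.73] t 13.375 drop(mm),score x2 [-0.06  1.   -0.13  1.  ]
```

```bash
python3 -m handwheel '{"series":[[[0,0,-0.06,0,0,0,0],[0,0,-0.1,0,0,0,0]]]}' | grep force; python3 tk.py 3
```

```text
ft_force: [-0.5, 0.4, -0.8]
grip_force: 58.5
z,F [137.38  -0.71  -0.26  -0.57] Fz [-0.53 -0.87 -0.32] t 13.775 drop(mm),score x2 [-0.06  1.   -0.13  1.  ]
```

```bash
python3 -m handwheel '{"series":[[[0,0,-0.06,0,0,0,0],[0,0,-0.1,0,0,0,0]]]}' | grep force; python3 tk.py 3
```

```text
ft_force: [-0.2, 0.1, -0.3]
grip_force: 58.5
z,F [138.36  -0.09  -0.46  -1.1 ] Fz [-0.77 -0.99 -1.53] t 14.175 drop(mm),score x2 [-0.05  1.   -0.13  1.  ]
```

```bash
python3 -m handwheel '{"series":[[[0,0,-0.05,0,0,0,0],[0,0,-0.05,0,0,0,0]]]}' | grep force; python3 tk.py 3
```

```text
ft_force: [-0.3, 0.1, -0.6]
grip_force: 58.5
z,F [138.81  -0.04  -0.32  -0.71] Fz [-1.09 -0.35 -0.69] t 14.575 drop(mm),score x2 [-0.05  1.   -0.13  1.  ]
```

```bash
python3 -m handwheel '{"series":[[[0,0,-0.05,0,0,0,0],[0,0,-0.07,0,0,0,0]]]}' | grep force; python3 tk.py 3
```

```text
ft_force: [-0.2, -0.6, -1.2]
grip_force: 58.4
z,F [139.46  -0.02   0.11  -1.24] Fz [-1.84 -1.18 -0.69] t 14.975 drop(mm),score x2 [-0.04  0.99 -0.13  1.  ]
```

```bash
python3 -m handwheel '{"series":[[[0,0,-0.05,0,0,0,0],[0,0,-0.05,0,0,0,0]]]}' | grep force; python3 tk.py 3
```

```text
ft_force: [-0.1, 0.1, -1.3]
grip_force: 58.4
z,F [139.86  -0.09   0.27  -2.61] Fz [-2.2  -2.74 -2.91] t 15.375 drop(mm),score x2 [-0.04  1.   -0.13  1.  ]
```

```bash
python3 -m handwheel '{"series":[[[0,0,-0.03,0,0,0,0],[0,0,-0.05,0,0,0,0]]]}' | grep force; python3 tk.py 3
```

```text
ft_force: [-0.4, -0.7, -3.1]
grip_force: 58.4
z,F [140.35   0.8   -0.21  -3.86] Fz [-3.96 -4.22 -3.41] t 15.775 drop(mm),score x2 [-0.05  1.   -0.13  1.  ]
```

```bash
python3 -m handwheel '{"series":[[[0,0,-0.03,0,0,0,0],[0,0,-0.05,0,0,0,0]]]}' | grep force; python3 tk.py 3
```

```text
ft_force: [0.8, 0.0, -6.0]
grip_force: 58.4
z,F [140.82   0.31  -0.26  -5.32] Fz [-5.01 -5.3  -5.65] t 16.175 drop(mm),score x2 [-0.14  0.97 -0.13  1.  ]
```

```bash
python3 -m handwheel '{"series":[[[0,0,-0.0,0,0,0,0],[0,0,-0.02,0,0,0,0],[0,0,-0.04,0,0,0,0]]]}' 110 | grep force; python3 tk.py 3
```

```text
ft_force: [-1.0, -0.1, -6.3]
grip_force: 108.3
z,F [141.27  -0.21  -0.41  -6.24] Fz [-6.31 -5.82 -6.58] t 16.7 drop(mm),score x2 [-0.06  1.   -0.13  1.  ]
```

```bash
python3 -m handwheel '{"series":[[[0,0,-0.02,0,0,0,0],[0,0,-0.04,0,0,0,0]]]}' | grep force; python3 tk.py 2
```

```text
ft_force: [0.4, -0.8, -7.5]
grip_force: 108.2
z,F [141.65   0.61  -1.    -7.21] Fz [-7.45 -6.96] t 17.05 drop(mm),score x2 [ 0.03  1.   -0.12  1.  ]
```

```bash
python3 -m handwheel '{"series":[[[0,0,-0.02,0,0,0,0],[0,0,-0.03,0,0,0,0]]]}' | grep force; python3 tk.py 2
```

```text
ft_force: [-1.2, 0.4, -7.1]
grip_force: 108.2
z,F [142.04   0.22   0.11  -7.58] Fz [-8.08 -7.08] t 17.4 drop(mm),score x2 [-0.14  0.99 -0.17  1.  ]
```

```bash
python3 -m handwheel '{"series":[[[0,0,-0.02,0,0,0,0],[0,0,-0.03,0,0,0,0]]]}' | grep force; python3 tk.py 2
```

```text
ft_force: [0.5, 1.3, -6.6]
grip_force: 108.2
z,F [142.36   0.03   1.15  -7.32] Fz [-7.44 -7.2 ] t 17.75 drop(mm),score x2 [-0.14  1.   -0.19  1.  ]
```

```bash
python3 -m handwheel '{"series":[[[0,0,-0.02,0,0,0,0],[0,0,-0.03,0,0,0,0]]]}' | grep force; python3 tk.py 2
```

```text
ft_force: [-0.6, 1.4, -6.8]
grip_force: 108.2
z,F [142.67  -0.24   1.82  -8.23] Fz [-8.15 -8.32] t 18.1 drop(mm),score x2 [-0.22  0.97 -0.2   1.  ]
```

```bash
python3 -m handwheel '{"series":[[[0,0,-0.02,0,0,0,0],[0,0,-0.03,0,0,0,0]]]}' | grep force; python3 tk.py 2
```

```text
ft_force: [-1.1, 3.0, -7.9]
grip_force: 108.1
z,F [142.96  -1.16   3.47  -8.29] Fz [-8.5  -8.08] t 18.45 drop(mm),score x2 [-0.18  0.99 -0.21  1.  ]
```

```bash
python3 -m handwheel '{"series":[[[0.04,0,-0.02,0,0,0,0],[0.06,0,-0.03,0,0,0,0]]]}' | grep force; python3 tk.py 2
```

```text
ft_force: [-0.1, 0.6, -8.1]
grip_force: 108.2
z,F [143.39  -1.11   0.74  -8.31] Fz [-8.54 -8.09] t 18.8 drop(mm),score x2 [-0.09  1.   -0.22  1.  ]
```

```bash
python3 -m handwheel '{"series":[[[0.02,0,-0.02,0,0,0,0],[0.02,0,-0.03,0,0,0,0]]]}' | grep force; python3 tk.py 2
```

```text
ft_force: [-1.5, -1.0, -7.4]
grip_force: 108.2
z,F [143.72  -0.47  -1.29  -6.92] Fz [-7.05 -6.79] t 19.15 drop(mm),score x2 [-0.34  0.97 -0.24  1.  ]
```

```bash
python3 -m handwheel '{"series":[[[0.02,0,-0.02,0,0,0,0],[0.02,0,-0.03,0,0,0,0]]]}' | grep force; python3 tk.py 2
```

```text
ft_force: [-1.0, -2.4, -6.7]
grip_force: 108.2
z,F [144.02  -0.46  -2.18  -7.06] Fz [-6.54 -7.58] t 19.5 drop(mm),score x2 [-0.18  0.99 -0.27  1.  ]
```

```bash
python3 -m handwheel '{"series":[[[0,0,-0.02,0,0,0,0],[0,0,-0.03,0,0,0,0]]]}' | grep force; python3 tk.py 2
```

```text
ft_force: [-0.5, -3.0, -6.4]
grip_force: 108.2
z,F [144.24   0.1   -3.15  -7.13] Fz [-7.62 -6.64] t 19.85 drop(mm),score x2 [-0.23  0.98 -0.25  1.  ]
```

```bash
python3 -m handwheel '{"series":[[[-0.03,0,-0.02,0,0,0,0],[-0.03,0,-0.03,0,0,0,0]]]}' | grep force; python3 tk.py 2
```

```text
ft_force: [0.3, -1.2, -8.2]
grip_force: 108.2
z,F [144.5   -0.21  -1.3   -6.96] Fz [-7.28 -6.63] t 20.2 drop(mm),score x2 [-0.26  0.99 -0.27  1.  ]
```

```bash
python3 -m handwheel '{"series":[[[-0.01,0,-0.03,0,0,0,0],[-0.01,0,-0.04,0,0,0,0]]]}' | grep force; python3 tk.py 1
```

```text
ft_force: [-0.5, -0.3, -6.7]
grip_force: 108.2
z,F [144.92  -0.6    0.96  -7.42] Fz [-7.42] t 20.5 drop(mm),score x2 [-0.24  0.98 -0.28  1.  ]
```

```bash
python3 -m handwheel '{"series":[[[0,0,-0.02,0,0,0,0],[0,0,-0.03,0,0,0,0]]]}' | grep force; python3 tk.py 1
```

```text
ft_force: [-0.1, 2.1, -7.7]
grip_force: 108.2
z,F [145.18   0.1    1.81  -7.07] Fz [-7.07] t 20.8 drop(mm),score x2 [-0.22  0.97 -0.27  1.  ]
```

```bash
python3 -m handwheel '{"series":[[[0.02,0,-0.02,0,0,0,0],[0.02,0,-0.03,0,0,0,0]]]}' | grep force; python3 tk.py 1
```

```text
ft_force: [-0.2, 1.5, -6.2]
grip_force: 108.2
z,F [145.49   0.27   1.82  -7.84] Fz [-7.84] t 21.1 drop(mm),score x2 [-0.24  0.98 -0.23  1.  ]
```

```bash
python3 -m handwheel '{"series":[[[0.01,0,-0.02,0,0,0,0],[0.01,0,-0.02,0,0,0,0]]]}' | grep force; python3 tk.py 1
```

```text
ft_force: [-0.9, 0.6, -6.9]
grip_force: 108.2
z,F [145.73  -1.18   1.58  -7.19] Fz [-7.19] t 21.4 drop(mm),score x2 [-0.18  0.99 -0.19  1.  ]
```

```bash
python3 -m handwheel '{"series":[[[0.01,0,-0.02,0,0,0,0],[0.01,0,-0.02,0,0,0,0]]]}' | grep force; python3 tk.py 1
```

```text
ft_force: [-0.9, 2.1, -3.0]
grip_force: 108.8
z,F [146.62  -1.25   0.37  -2.72] Fz [-2.72] t 21.7 drop(mm),score x2 [2.41 0.99 1.86 0.98]
```

```bash
python3 -m handwheel '{"series":[[[0.01,0,-0.02,0,0,0,0],[0.01,0,-0.02,0,0,0,0]]]}' | grep force; python3 tk.py 1
```

```text
ft_force: [0.2, -0.7, -2.6]
grip_force: 108.9
z,F [146.42   0.05  -1.77  -3.62] Fz [-3.62] t 22.0 drop(mm),score x2 [7.38 0.95 5.74 0.95]
```

```bash
python3 -m handwheel '{"series":[[[0,0,0.03,0,0,0,0],[0,0,0.03,0,0,0,0],[0,0,0.03,0,0,0,0]]]}' | grep -E "force|time"; python3 tk.py 1
```

```text
time: 22.38
ft_force: [0.0, 0.0, -1.7]
grip_force: 109.0
z,F [145.89   0.65  -0.09  -0.8 ] Fz [-0.8] t 22.425 drop(mm),score x2 [14.03  0.93 11.98  0.92]
```

```bash
python3 -m handwheel '{"series":[[[0,0,0,0,0,0,0],[0,0,0,0,0,0,0],[0,0,0,0,0,0,0],[0,0,0,0,0,0,0],[0,0,0,0,0,0,0]]]}' | grep -E "force|time"; python3 tk.py 1; python3 - <<'E'
from h import *
for X in ((570,-85,200),(580,-110,215),(580,-100,380),(580,-110,400)):
    X=np.array(X,float); print(X,proj(C["side"],X),((proj(C["side"],X-[0,0,40])-proj(C["side"],X))/40))
E
```

```text
time: 23.05
ft_force: [0.4, 0.3, -1.4]
grip_force: 109.0
z,F [145.81   0.98  -0.45  -0.86] Fz [-0.86] t 23.1 drop(mm),score x2 [25.05  0.88 21.01  0.96]
[570. -85. 200.] [276.31 174.79] [0.03 0.37]
[ 580. -110.  215.] [271.5  162.51] [0.03 0.37]
[ 580. -100.  380.] [265.69  95.18] [0.04 0.46]
[ 580. -110.  400.] [265.13  83.33] [0.04 0.47]
```

```bash
python3 -m handwheel '{"series":[[[0,0,0,0,0,0,0],[0,0,0,0,0,0,0],[0,0,0,0,0,0,0],[0,0,0,0,0,0,0],[0,0,0,0,0,0,0],[0,0,0,0,0,0,0]]]}' | grep -E "force|time"; python3 tk.py 1
```

```text
time: 23.85
ft_force: [0.9, 0.5, -0.5]
grip_force: 109.0
z,F [145.79   0.11   0.18  -1.67] Fz [-1.67] t 23.9 drop(mm),score x2 [36.67  0.88 31.88  0.88]
```

```bash
python3 -m handwheel '{"series":[[[0,0,0.4,0,0,0,0],[0,0,0.8,0,0,0,0],[0,0,0.85,0,0,0,0],[0,0,0.85,0,0,0,0],[0,0,0.85,0,0,0,0],[0,0,0.85,0,0,0,0],[0,0,0.85,0,0,0,0],[0,0,0.85,0,0,0,0],[0,0,0.85,0,0,0,0]]]}' | grep -E "force|time"; python3 tk.py 1;python3 tk.py 4
```

```text
time: 25.02
ft_force: [-0.2, 0.0, -0.3]
grip_force: 109.1
z,F [137.29   0.19   0.16  -0.57] Fz [-0.57] t 25.075 drop(mm),score x2 [51.15  0.73 44.6   0.87]
z,F [137.29   0.09   0.04  -0.68] Fz [-1.21 -0.23  0.21 -1.5 ] t 25.275 drop(mm),score x2 [51.13  0.73 44.59  0.87]
```

The mast settled 42 mm lower, at the lowest notch, and both patches agree after scale correction. Withdrawing the rod.

```bash
python3 -m handwheel '{"series":[[[0.4,0,0.03,0,0,0,0],[1,0,0.03,0,0,0,0],[1.8,0,0.03,0,0,0,0],[2.8,0,0.03,0,0,0,0],[3.8,0,0.03,0,0,0,0],[4.8,0,0.03,0,0,0,0],[5.6,0,0.03,0,0,0,0],[5.9,0,-0.5,0,0,0,0],[5.9,0,-3,0,0,0,0],[5.9,0,-6,0,0,0,0],[5.9,0,-6.3,0,0,0,0],[5.9,0,-6.3,0,0,0,0]]]}'; python3 tk.py 2; python3 - <<'E'
from h import *
im,c=grab("wrist"); cv2.imwrite("pics/w5.png",im); a=cv2.imread("pics/w2.png")
row((450.9,64.9,200),174.73)
for x0,x1,y0,y1 in ((297,343,88,130),(303,335,295,340)):
    m=cv2.matchTemplate(im[y0-15:y1+15,x0-15:x1+15],a[y0:y1,x0:x1],cv2.TM_CCOEFF_NORMED); _,v,_,p=cv2.minMaxLoc(m); print("shift",p[0]-15,p[1]-15,v)
def w(i): # handle width/edges by dark brown mask
    h=cv2.cvtColor(i,cv2.COLOR_BGR2HSV); o=[]
    for y in (120,160,200):
        r=i[y,280:360].astype(int); m=np.nonzero((r[:,2]<120)&(r[:,2]>r[:,0]*1.6))[0]; o.append((m.min()+280,m.max()+280))
    return o
print(w(a),w(im))
E
```

```text
time: 26.78
tool_pos: [503.8, 95.1, 200.0]
tcp_rot: [180.0, 0.0, 93.9]
ft_force: [-0.7, 0.3, -0.8]
finger_gap: 13.0
grip_force: 109.1
z,F [199.06   0.06  -0.37  -1.38] Fz [-1.58 -1.19] t 26.875 drop(mm),score x2 [51.35  0.73 44.59  0.87]
row [-2.65 -5.4  -0.11] [-0.   -0.   -1.41] | pos [502.96  95.04 198.8 ] rpy [-179.86    0.01   93.94] F [-0.09 -0.06 -1.77] t 26.925 gap 13.28280960860543
shift 0 0 0.9581090211868286
shift 0 0 0.9648126363754272
[(np.int64(280), np.int64(338)), (np.int64(301), np.int64(338)), (np.int64(301), np.int64(337))] [(np.int64(280), np.int64(339)), (np.int64(301), np.int64(338)), (np.int64(299), np.int64(337))]
```

```bash
python3 -m handwheel '{"series":[[[-0.3,-0.6,0,0,0,-0.15,0],[-0.6,-1.2,0,0,0,-0.3,0],[-0.9,-1.8,0,0,0,-0.46,0],[-1.2,-2.4,0,0,0,-0.62,0],[-1.5,-3,0,0,0,-0.78,0],[-1.8,-3.6,0,0,0,-0.94,0],[-2.1,-4.2,0,0,0,-1.1,0],[-2.4,-4.9,0,0,0,-1.26,0],[-2.65,-5.4,0,0,0,-1.41,0],[-2.65,-5.4,0,0,0,-1.41,0],[-2.65,-5.4,0,0,0,-1.41,0],[-2.65,-5.4,0,0,0,-1.41,0]]]}'; python3 rd.py; python3 -c "
from h import *
row((450.9,64.9,60),174.73)"
```

```text
time: 28.42
tool_pos: [451.8, 65.1, 200.1]
tcp_rot: [-180.0, -0.0, 174.6]
ft_force: [0.4, -0.1, -1.3]
finger_gap: 13.1
grip_force: 109.2
[451.79  65.07 200.23 180.    -0.01 174.7    0.09   0.29  -0.91] t 28.725 gap 13.26010943320581
row [ 0.09 -0.02 14.03] [-0. -0. -0.] | pos [451.77  65.05 200.3 ] rpy [-180.     -0.    174.72] F [ 0.34  0.57 -0.76] t 28.725 gap 13.26010943320581
```

```bash
python3 -m handwheel '{"series":[[[0.09,-0.02,2,0,0,0,0],[0.09,-0.02,5,0,0,0,0],[0.09,-0.02,9,0,0,0,0],[0.09,-0.02,12.5,0,0,0,0],[0.09,-0.02,14,0,0,0,0],[0.09,-0.02,14,0,0,0,0],[0.09,-0.02,14,0,0,0,0],[0.09,-0.02,14,0,0,0,0]]]}' >/dev/null; python3 rd.py; python3 -c "
from h import *
row((450.9,64.9,34.2),174.73)"
```

```text
[451.43  64.93  61.09 179.99   0.08 174.74  -0.08   0.19  -0.82] t 30.025 gap 13.04119248238585
row [ 0.01 -0.    2.64] [0. 0. 0.] | pos [451.01  64.91  60.57] rpy [180.     0.03 174.74] F [ 0.1   0.49 -0.89] t 30.025 gap 13.04119248238585
```

```bash
python3 -m handwheel '{"series":[[[0,0,0.5,0,0,0,0],[0,0,1,0,0,0,0],[0,0,1.5,0,0,0,0],[0,0,1.8,0,0,0,0],[0,0,2.1,0,0,0,0],[0,0,2.3,0,0,0,0],[0,0,2.45,0,0,0,0],[0,0,2.55,0,0,0,0],[0,0,2.58,0,0,0,0],[0,0,2.58,0,0,0,0],[0,0,2.58,0,0,0,0],[0,0,2.58,0,0,0,0]]]}' 30; python3 rd.py
```

```text
time: 31.52
tool_pos: [450.8, 64.9, 34.5]
tcp_rot: [-180.0, 0.0, 174.7]
ft_force: [0.3, -0.4, -1.7]
finger_gap: 13.0
grip_force: 109.1
[450.83  64.9   34.52 180.     0.   174.74  -0.09  -0.09  -0.94] t 31.825 gap 13.035996837550789
```

```bash
python3 -m handwheel '{"series":[[[0,0,0.03,0,0,0,0],[0,0,0.06,0,0,0,0],[0,0,0.06,0,0,0,0],[0,0,0.06,0,0,0,0]]]}' 30|grep -E "force"; python3 rd.py
```

```text
ft_force: [-2.1, -0.7, 5.2]
grip_force: 109.9
[450.9   64.9   34.27 180.     0.   174.74  -3.11   0.04   5.05] t 32.625 gap 13.02458342491315
```

```bash
python3 -m handwheel '{"series":[[[0,0,-0.02,0,0,0,0.17],[0,0,-0.02,0,0,0,0.2],[0,0,-0.02,0,0,0,0.25],[0,0,-0.02,0,0,0,0.35],[0,0,-0.02,0,0,0,0.5],[0,0,-0.02,0,0,0,0.5],[0,0,-0.02,0,0,0,0.5]]]}'; python3 -m handwheel '{"series":[[[0,0,-0.5,0,0,0,0.5],[0,0,-1.5,0,0,0,0.5],[0,0,-3,0,0,0,0.5],[0,0,-6,0,0,0,0.5],[0,0,-11,0,0,0,0.5],[0,0,-16,0,0,0,0.5],[0,0,-18.6,0,0,0,0.5],[0,0,-18.6,0,0,0,0.5],[0,0,-18.6,0,0,0,0.5],[0,0,-18.6,0,0,0,0.5]]]}'
python3 - <<'E'
from h import *
im,c=grab("wrist"); a=cv2.imread("pics/w1.png"); s,_=grab("side"); s0=cv2.imread("pics/side0.png")
from bench import status; print(status.sense()["tool_pos"])
S=cv2.resize(s[40:300,240:400],None,fx=2,fy=2); S0=cv2.resize(s0[40:300,240:400],None,fx=2,fy=2)
o=np.zeros((600,800,3),np.uint8)
o[:240,:400]=im[80:320,150:550]; o[:240,400:]=a[80:320,150:550]
S=cv2.resize(s[140:300,230:430],None,fx=2,fy=2);S0=cv2.resize(s0[140:300,230:430],None,fx=2,fy=2); o[245:565,:400]=S;o[245:565,400:]=S0
cv2.imwrite("pics/c9.png",o)
E
python3 tk.py 1
```

```text
time: 33.5
tool_pos: [450.8, 64.9, 34.1]
tcp_rot: [-180.0, -0.0, 174.7]
ft_force: [-0.2, -0.2, -0.4]
finger_gap: 42.6
grip_force: 0.0
time: 34.75
tool_pos: [449.9, 64.9, 218.7]
tcp_rot: [-180.0, -0.1, 174.7]
ft_force: [0.5, -0.1, -0.6]
finger_gap: 42.7
grip_force: 0.0
[450.1   64.88 218.84]
z,F [219.07   0.51  -1.02  -0.21] Fz [-0.21] t 34.9 drop(mm),score x2 [51.36  0.73 44.59  0.87]
```

View pics/c9.png

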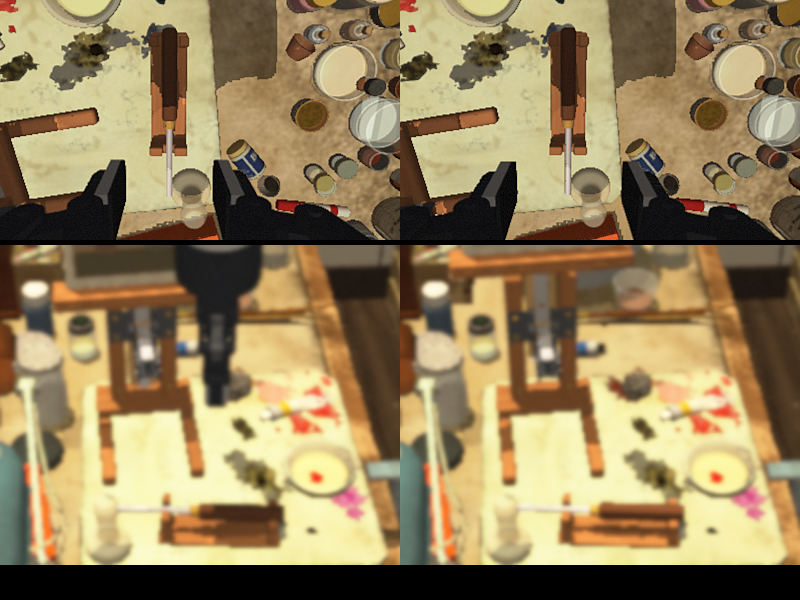

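The rod is back in both notches as it was before, at (168,150) against (568,150) in the reference. The muller and the other things haven't moved, and the ledge sits lower and stays still. Handing in.

```bash
python3 -c "
from bench import r
print(r.hand_in())"
```

```text
the job is handed in; nothing more can be done
None
```

The canvas is down in the lowest notch: the mast sank about 42 mm, the pawl caught it there, the rod is back in its rest with nothing else seen to have moved, and the job was handed in at about 35 s (no verdict was returned).

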